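# Reset the microscope lamp trimmer

### The job

Set the trimmer on the microscope lamp's control box: take the plastic tuning tool out of its wooden stand, get its flat blade into the slotted screw and turn the screw with it until the dial's pointer lines up with the steel tab on the scale ring. Then put the tool back in its stand, upright with its collar resting on the wood, and let go. Touch the box with nothing but the tool, leave the steel tab where it is, and do not disturb the jars.

Things in the scene. Friction and masses are not known exactly. Their poses are not given: they have to be found in the camera images.
- unit: Lamp control box, white painted, 180 x 200 mm, top 60 mm above the table, fixed to the table. Origin: centre of its underside; z up. The trimmer's vertical axis passes through its local point x +10 mm, y -20 mm.
- screw_mouth (a point): Fixed point on the trimmer's vertical axis in the plane of the screw's top face, 78 mm above the table; axes of the box. The screw is a brass disc 37 mm across amid the dial. Its straight slot is 7 mm wide, 26 mm long (ends closed by the round rim), 8.5 mm deep. The slot's direction is NOT given: it lies within 0.55 rad either way of the pointer's direction (see pointer tip).
- dial (a joint): Angle of the dial (black disc 84 mm across) with its white pointer, rad, counter-clockwise from above positive; at 0 the pointer points along the box's local +x. Travel -2.0 to 1.4. It starts 0.8 to 2.2 rad clockwise of the steel tab, so the screw has to be turned counter-clockwise.
- pointer_tip (a point): Outer tip of the white pointer, at the dial's edge, 42 mm from the axis. The screw has lost motion in the dial: it turns freely (0.03 N m) over 1.1 rad between two stops, and carries the dial and pointer along only once it is at a stop (0.15 N m of friction; the dial stays where it is left).
- index (a joint): Angle of the steel tab on the scale ring, same zero, axis and sense as the dial's angle: the pointer is lined up when both angles are equal. It can be pushed along the ring but must stay where it is.
- index_tip (a point): Point 42 mm from the trimmer's axis in the direction of the steel tab (the tab itself is a 20 x 5 mm steel bar reaching from 45 to 65 mm from the axis, about 10 mm above the box top): where the pointer's tip must be.
- stand: Wooden block 80 x 80 x 60 mm high, fixed, with a square hole 29 mm wide right through its middle, sides parallel to the block's. Origin: centre of its underside.
- tool_handle (a point): Handle centre of the plastic tuning tool (about 90 g), which starts upright in the stand, blade down. Tool axes: z up the tool, x along the blade's width. The square grey handle is 24 x 24 mm (sides along x and y), 56 to 120 mm above the blade's tip; this point is 88 mm above the tip. In the stand the collar rests on the wood: this point 98 mm, the tip 10 mm above the table.
- tool_tip (a point): Centre of the end of the tool's blade; same axes as the handle. Blade 20 mm wide (x), 3.5 mm thick (y), 20 mm long; then a round shaft 14 mm across; a square collar 40 x 40 mm lies 50 to 56 mm above the tip. With the blade home in the slot this point is about 8 mm below the screw's top face.
- jar_small_mid (a point): Centre (half-way up) of a small glass specimen jar, 38 mm wide, 42 mm high, standing on a corner of the lamp control box, about 117 mm from the screw. Loose; to be left alone.
- jar_stand_mid (a point): Centre (half-way up) of a glass specimen jar, 46 mm wide, 55 mm high, beside the wooden stand, about 78 mm from the stand's centre. Loose; to be left alone.
- jar_left_mid (a point): Centre (half-way up) of a glass specimen jar, 46 mm wide, 85 mm high, near the crate at the back, left. Loose; to be left alone.
- jar_right_mid (a point): Centre (half-way up) of a glass specimen jar, 42 mm wide, 70 mm high, near the crate at the back, right. Loose; to be left alone.
There are look-alikes about, which are no part of the job. What is shaped like the part that bears tool_handle but blue or purple is not meant.

How it is judged:
On the way, in this order (a step that is already met when the one before it is completed fails the run):
1. the tool's blade is in the screw's slot (z of tool_tip in the frame of screw_mouth below -0.004 m and horizontal distance between tool_tip and screw_mouth below 0.007 m), for 0.2 s.
2. the pointer is lined up with the tab while the blade is in the slot (all of step 1 and horizontal distance between pointer_tip and index_tip below 0.004 m), for 0.2 s.
At the end, for the whole second after the job is handed in: The pointer's tip is within 4 mm (about 5 degrees) of the tab's point; the tool stands upright (within 0.1 rad) in the stand's hole, its handle's centre within 10 mm of the stand's centre and 94 to 102 mm up (collar on the wood), released (horizontal distance between pointer_tip and index_tip below 0.004 m and horizontal distance between tool_handle and stand below 0.01 m and z of tool_handle in the frame of stand between 0.094 and 0.102 m and angle between tool_handle's own z axis and vertical below 0.1 rad and velocity of joint dial below 0.05 rad/s and contact force between the fingers and anything else below 0.5 N); the robot touches nothing.
It fails at once if the gripper or arm touches the lamp control box (contact force between any of the fingers, the arm and unit above 1 N).
It fails at once if the steel tab is pushed along the ring (more than 4 mm) (distance of index_tip from where it was at the start of the episode above 0.004 m).
It fails at once if a jar is moved by more than 30 mm or tipped (distance of any of jar_small_mid, jar_stand_mid, jar_left_mid, jar_right_mid from where it was at the start of the episode above 0.03 m or angle between any of jar_small_mid, jar_stand_mid, jar_left_mid, jar_right_mid's own z axis and vertical above 0.6 rad).
It also fails if it takes over 67 s, if anything falls off the work surface, if the arm or the gripper's body presses on something with over 40 N, if the wrist force passes 120 N, or if a joint passes its speed limit or range.

### The arm

A 6-joint arm with a two-finger parallel gripper is mounted at the origin on the work surface. World frame = base frame: x ahead of the robot, y to its left, z up, the work surface at z = 0. Lengths are in m, angles in rad, forces in N, time in s.
With the tool pointing down it reaches from about 0.3 to 0.875 m from the base axis. Payload 6.4 kg.
Tool frame: the origin (TCP) lies at the very end of the fingers, on their centre line; the grasp point (between the pads) lies 19 mm behind it; z points along the fingers, y is the direction in which the jaws open and shut (so a half turn about z gives the same grasp; the last joint's range is limited). The gripper opens to 88 mm and grips with 3 to 60 N. Pads are 18 mm wide; open, the fingers measure 123 mm over their backs; the gripper's body (75 mm by 187 mm) begins 45 mm behind the grasp point.
Start: joints at [-1.47, 0.181, 1.607, -0, 1.354, -0.206], TCP at [0.174, -0.548, 0.239] pointing down, gripper open.
Joint ranges: [-2.99, 2.99], [-0.89, 2.07], [0.3, 2.58], [-1.14, 4.28], [0, 2.63], [-3.12, 3.12]. Speed limits (rad/s): [2.57, 2.57, 3.01, 3.14, 3.14, 3.14].

### API

Orientations are given as a unit quaternion [x, y, z, w].
In Python, from station import * gives the robot as it stands. Calls block until the motion is done:
- reach(position, orientation): joint-space move of the TCP to a pose.
- servo_line(position, attitude=None, rate=0.15, stop_force=None): straight line of the TCP; attitude=None keeps the orientation; rate is the mean speed in m/s. With stop_force (N) it stops when the force on the tool has changed by that much, and returns True; else False.
- movej(angles): joint-space move.
- open_gripper() and grab(grasp_force=None): open the fingers fully, or close them until they stop; grasp_force is the grip in N (None keeps the last).
- pause(seconds).
- ik(position, orientation): joint angles nearest the present ones, or None.
- read_state(): the state.
- camera(name): name is "scene" or "top"; returns a dict with "img" (420x560x3 uint8, blue, green, red), "depth" (420x560 float32, m along the optical axis (not along the pixel's ray), 0 where there is no reading), "fx", "fy", "cx", "cy" (pixels), "rvec" (rotation vector, rad) and "tvec" (3), from world to camera coordinates, as OpenCV has them. Camera axes: x right, y down, z forward; pixel columns grow to the right and rows downward; lengths in m; the calibration is good to about 2 mm. A picture is of the moment at which its call begins.
A pose or a line that the arm cannot do raises MotionError and nothing moves.
- job_done(): hands the job in, once; it reports no verdict.
Trained networks look in a picture, given as the dict that the camera call returned (one of the last four; its "shot" number tells which), for a name from the list of things; names that differ only in an ending like _2 or _b are one class to them, and where a whole thing is asked for, a point or a joint stands for the part that bears it (a point fixed in the world has none). Each returns a list of dicts, best first, with "confidence" (0 to 1); they miss things now and then, are a little off and sometimes report something else, mostly with a low value. They report only what shows in the picture. A call takes as long as a camera call. They do not tell look-alikes from the thing itself.
- recognise(picture, label): "extent" ([left, top, right, bottom] in pixels, round what is visible of it).
- masks_of(picture, label): "region" (420x560 bool, what is visible of it) and "extent" ([left, top, right, bottom] in pixels, round what is visible of it).
- spot_point(picture, label): "pixel" ([column, row] in pixels: a listed point, or the origin of a listed thing).
The state is a dict: "clock": time; "q": joint angles; "joint_vel": joint speeds; "tau": joint torques, N m; "eef_pos": TCP position; "orientation": TCP orientation; "force": force on the tool from outside, world axes, zero at the start; "moment": the same for the moment, N m; "finger_gap": opening from 0.0 (shut) to 1.0 (fully open).
Only numpy, scipy, OpenCV 4.12 (cv2) and the standard library are available. Lean on these libraries where they do the work, as an engineer would, in place of code of your own. Each camera call takes 0.05 s, during which the arm holds its last target.

## Working session

There is one attempt and no reset: what is moved stays moved. The work goes in short steps, each a Python script; the robot and the scene stay as the last script left them, time stands still between calls to the robot, and variables do not carry over. Pictures are saved under pics/ and viewed, and the job is handed in when it is done.

```bash
mkdir -p pics; ls; python3 - <<'E'
from station import *
import cv2,pickle
for n in ("scene","top"):
    p=camera(n); cv2.imwrite(f"pics/{n}0.png",p["img"]); pickle.dump(p,open(f"{n}0.pkl","wb"))
    print(n,p["fx"],p["cx"],p["cy"],p["rvec"],p["tvec"])
    for l in ["unit","screw_mouth","dial","pointer_tip","index_tip","index","stand","tool_handle","tool_tip","jar_small_mid","jar_stand_mid","jar_left_mid","jar_right_mid"]:
        print(l,[(round(d["confidence"],2),[round(float(x)) for x in d["pixel"]]) for d in spot_point(p,l)][:4] if l not in("dial","index") else [(round(d["confidence"],2),[round(float(x)) for x in d["extent"]]) for d in recognise(p,l)][:4])
print(read_state())
E
```

```text
pics
scene 420.5993321120053 280.6072455873752 210.1381473261325 [ 1.47069882  2.15347862 -0.80684813] [ 0.20931245 -0.33667191  1.31858178]
unit [(0.75, [229, 206])]
screw_mouth [(0.93, [220, 184])]
dial [(0.59, [201, 177, 239, 203])]
pointer_tip [(0.6, [198, 195])]
index_tip [(0.56, [219, 202])]
index [(0.54, [216, 206, 222, 208])]
stand [(0.64, [362, 240])]
tool_handle [(0.95, [427, 242]), (0.84, [313, 188]), (0.59, [364, 216]), (0.59, [354, 257])]
tool_tip [(0.76, [311, 215]), (0.75, [415, 267]), (0.72, [345, 284])]
jar_small_mid [(0.68, [258, 163])]
jar_stand_mid [(0.79, [384, 217])]
jar_left_mid [(0.97, [344, 324])]
jar_right_mid [(0.88, [126, 248]), (0.72, [198, 195])]
top 471.3537466360413 273.3729142014216 208.41681747240258 [ 2.12436498 -2.1286415   0.21193064] [0.00323201 0.5748373  0.95396097]
unit [(0.71, [344, 233]), (0.45, [354, 220])]
screw_mouth [(0.71, [355, 219])]
dial [(0.9, [335, 207, 375, 242])]
pointer_tip [(0.91, [371, 206])]
index_tip [(0.61, [343, 205])]
index [(0.49, [339, 194, 342, 204])]
stand [(0.87, [200, 236])]
tool_handle [(0.84, [253, 252]), (0.6, [1
[... 225 characters left out ...]
jar_right_mid [(0.62, [401, 134])]
{'clock': 1.4, 'q': array([-1.47029849e+00,  1.80800492e-01,  1.60698232e+00,  1.81051266e-05,
        1.35380708e+00, -2.06310057e-01]), 'joint_vel': array([ 0.00036837,  0.00016641, -0.00039245, -0.00132274, -0.00208503,
        0.00113802]), 'tau': array([ 4.23016700e-04, -4.33833361e+01, -3.42165470e+01,  7.02631543e-02,
        3.10728990e-02,  5.36532653e-06]), 'eef_pos': array([ 0.17367862, -0.54816581,  0.23872274]), 'orientation': array([9.88256969e-01, 1.52801060e-01, 8.75477806e-06, 1.84857999e-06]), 'force': array([-0.43564452,  0.03664162,  0.16546957]), 'moment': array([-0.00533859,  0.01496949,  0.02805949]), 'finger_gap': 1.0024718994481367}
```

```bash
python3 - <<'E'
import cv2
t=cv2.imread("pics/top0.png");s=cv2.imread("pics/scene0.png")
cv2.imwrite("pics/t_box.png",cv2.resize(t[150:300,270:440],None,fx=4.4,fy=4,interpolation=cv2.INTER_CUBIC)[:, :])
cv2.imwrite("pics/t_stand.png",cv2.resize(t[150:300,100:300],None,fx=4,fy=4,interpolation=cv2.INTER_CUBIC))
E
```

```text
(no output)
```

View pics/top0.png

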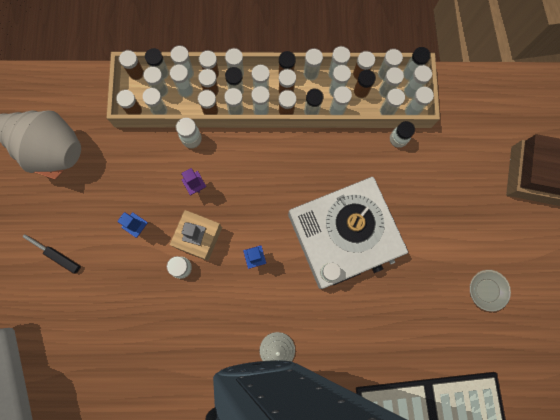

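View pics/scene0.png

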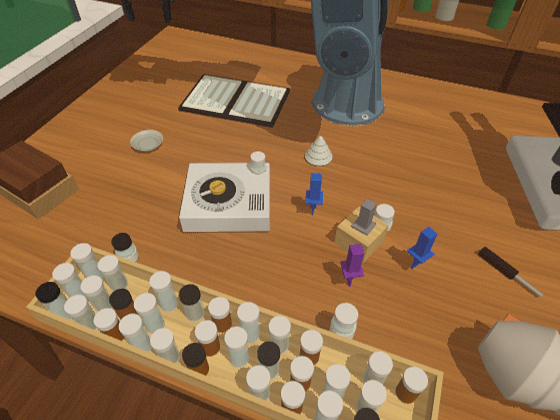

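View pics/t_box.png

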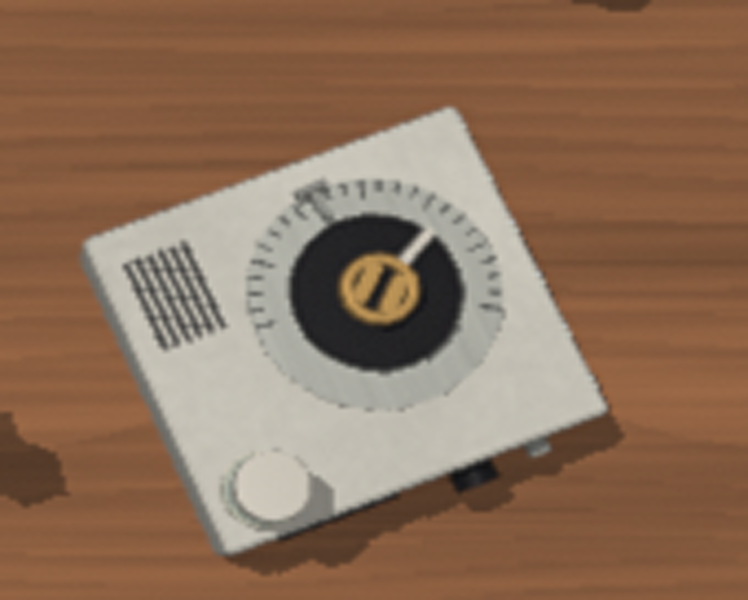

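View pics/t_stand.png

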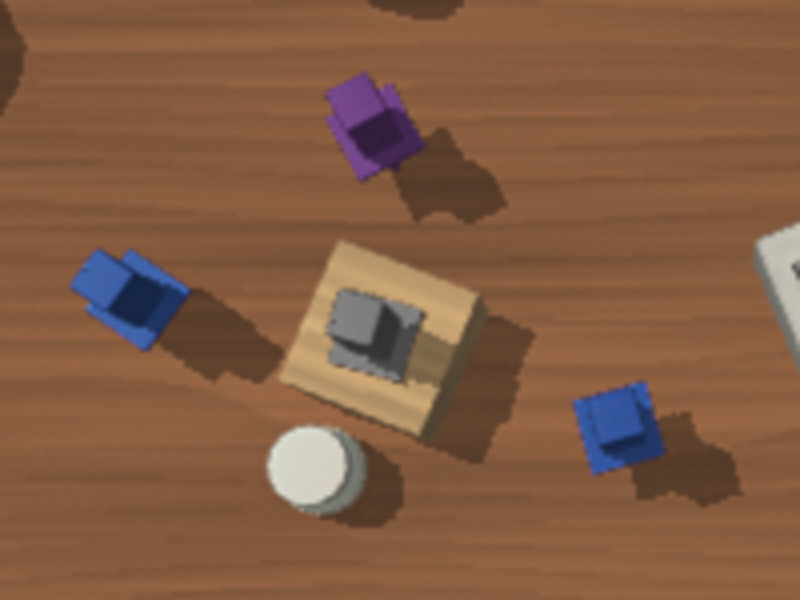

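The job tool is the grey one in the stand, at top-camera pixel (190,232). The look-alikes are blue at (133,222), blue at (254,255) and purple at (193,182). The close crop confirms grey in the wooden block. The pointer points to about (371,206), the tab is near (341,198), and the slot runs close to the pointer's direction.

Next I'll measure these.

```bash
cat > h.py <<'E'
import numpy as np,cv2,pickle
from scipy.spatial.transform import Rotation as Ro
def RT(p): return cv2.Rodrigues(np.array(p["rvec"],float))[0],np.array(p["tvec"],float).ravel()
def onz(p,px,z):
    R,t=RT(p);px=np.atleast_2d(np.array(px,float))
    d=np.c_[(px[:,0]-p["cx"])/p["fx"],(px[:,1]-p["cy"])/p["fy"],np.ones(len(px))]@R
    c=-R.T@t; s=(z-c[2])/d[:,2]; return c+d*s[:,None]
def proj(p,X):
    R,t=RT(p);X=np.atleast_2d(X)@R.T+t
    return np.c_[X[:,0]/X[:,2]*p["fx"]+p["cx"],X[:,1]/X[:,2]*p["fy"]+p["cy"]]
def cloud(p):
    R,t=RT(p);D=p["depth"];v,u=np.mgrid[:420,:560]
    P=np.stack([(u-p["cx"])/p["fx"]*D,(v-p["cy"])/p["fy"]*D,D],-1)
    W=(P-t)@R; W[D<=0]=np.nan; return W
def quat(psi): return [np.cos(psi/2),np.sin(psi/2),0,0]
E
python3 - <<'E'
from h import *
for n in("top","scene"):
    p=pickle.load(open(n+"0.pkl","rb"));R,t=RT(p);print(n,"cam",-R.T@t)
    W=cloud(p);img=p["img"].astype(int);hsv=cv2.cvtColor(p["img"],cv2.COLOR_BGR2HSV)
    box=(150,310,270,440) if n=="top" else (150,250,165,285)
    st=(190,280,150,240) if n=="top" else (190,275,325,400)
    def sub(b): m=np.zeros((420,560),bool);m[b[0]:b[1],b[2]:b[3]]=1;return m
    z=W[...,2]
    def rect(m,name):
        xy=W[m][:,:2].astype(np.float32)
        r=cv2.minAreaRect(xy);print(name,m.sum(),np.round(r[0],4),np.round(r[1],4),round(r[2],1),"z",np.round(np.median(W[m][:,2]),4))
    def big(m):
        k,l,s,_=cv2.connectedComponentsWithStats(m.astype(np.uint8));return l==1+np.argmax(s[1:,4])
    rect(big(sub(box)&(z>.05)&(z<.085)),"boxtop")
    rect(big(sub(st)&(z>.052)&(z<.063)),"standtop")
    rect(big(sub(st)&(z>.063)&(z<.08)&(hsv[...,1]<80)),"collar")
    if (sub(st)&(z>.12)).any(): rect(big(sub(st)&(z>.12)&(hsv[...,1]<80)),"handletop")
    sc=(205,235,340,372) if n=="top" else (175,200,205,235)
    m=big(sub(sc)&(hsv[...,1]>90)&(hsv[...,2]>90)&(z>.065)); m=cv2.morphologyEx(m.astype(np.uint8),cv2.MORPH_CLOSE,np.ones((5,5)))>0
    m=cv2.morphologyEx(m.astype(np.uint8),cv2.MORPH_CLOSE,np.ones((7,7)))>0
    v,u=np.nonzero(m);c=np.array([u.mean(),v.mean()]);print("brass",m.sum(),c,onz(p,c,.078),"zmed",np.median(z[m]))
    H=onz(p,np.c_[u,v],.078);print("ext",np.ptp(H,axis=0),(H.max(0)+H.min(0))/2)
    print("screw z",np.round(z[int(c[1]),int(c[0])-4:int(c[0])+5],3))
E
```

```text
top cam [0.38528874 0.01191643 1.04494042]
boxtop 7650 [ 0.5258 -0.1557] [0.1807 0.2008] 22.3 z 0.0599
standtop 1026 [0.52   0.1686] [0.0814 0.0801] 68.5 z 0.0597
collar 170 [0.5195 0.1693] [0.0404 0.0399] 73.8 z 0.0659
handletop 158 [0.5199 0.1694] [0.0242 0.0242] 73.7 z 0.1293
brass 252 [355.69047619 221.79761905] [[ 0.54180654 -0.16891116  0.078     ]] zmed 0.07625478022619453
ext [0.03583935 0.03583083 0.        ] [ 0.54249251 -0.16863303  0.078     ]
screw z [0.077 0.079 0.076 0.077 0.067 0.07  0.068 0.069 0.078]
scene cam [1.12859112 0.20259905 0.76226853]
boxtop 4872 [ 0.5279 -0.1575] [0.1839 0.1997] 22.2 z 0.0587
standtop 792 [0.5216 0.1667] [0.0809 0.0828] 68.4 z 0.058
collar 165 [0.5224 0.168 ] [0.0401 0.0406] 73.9 z 0.0649
handletop 129 [0.5217 0.1684] [0.0232 0.0268] 75.9 z 0.1276
brass 191 [217.07329843 187.42931937] [[ 0.550202   -0.16789267  0.078     ]] zmed nan
ext [0.04427688 0.04115979 0.        ] [ 0.54995244 -0.16884508  0.078     ]
screw z [0.073 0.074 0.071 0.069 0.075 0.076 0.076 0.075 0.076]
```

```bash
python3 - <<'E'
from h import *
from scipy.optimize import least_squares
p=pickle.load(open("top0.pkl","rb"));W=cloud(p);z=W[...,2]
hsv=cv2.cvtColor(p["img"],cv2.COLOR_BGR2HSV);g=cv2.cvtColor(p["img"],cv2.COLOR_BGR2GRAY)
print("dial z",np.round(z[[210,222,235],[345,340,355]],4))
# slot from depth: points well under .074 within 15mm of center
c=np.array([.5424,-.1692]);m=(np.hypot(W[...,0]-c[0],W[...,1]-c[1])<.016)
sl=m&(z<.0735);P=W[sl][:,:2]
def pca(P):
    q=P-P.mean(0);w,V=np.linalg.eigh(q.T@q/len(q));return P.mean(0),np.degrees(np.arctan2(V[1,1],V[0,1])),np.sqrt(w*12)
print("slot depth",len(P),pca(P))
v,u=np.nonzero((g<90)&m);print("slot dark",len(u),pca(onz(p,np.c_[u,v],.074)[:,:2]))
# image grid at upsample resampled on plane z=.078
def rect(z,name,half=.07,s=8000):
    n=560;gr=np.linspace(-half,half,n)
    X=c[0]+np.linspace(half,-half,n)[:,None]+0*gr[None];Y=c[1]+0*X-gr[None]
    px=proj(p,np.c_[X.ravel(),Y.ravel(),np.full(n*n,z)]).astype(np.float32)
    o=cv2.remap(p["img"],px[:,0].reshape(n,n),px[:,1].reshape(n,n),cv2.INTER_CUBIC);cv2.imwrite(name,o)
rect(.070,"pics/rect.png");rect(.078,"pics/rects.png",half=.025)
# white pointer & dial circle
d=(hsv[...,2]<60)&(np.hypot(W[...,0]-c[0],W[...,1]-c[1])<.06)
d=cv2.morphologyEx(d.astype(np.uint8),cv2.MORPH_OPEN,np.ones((3,3)))
cn=max(cv2.findContours(d,cv2.RETR_EXTERNAL,cv2.CHAIN_APPROX_NONE)[0],key=len)[:,0]
for zz in(.064,.066,.068,.070):
    E=onz(p,cn,zz)[:,:2]
    r=least_squares(lambda a:np.hypot(*(E-a[:2]).T)-a[2],[*c,.042],loss="soft_l1",f_scale=.001);print(zz,r.x)
for nm,mm in(("pointer",(g>150)&(hsv[...,1]<60)),):
    rr=np.hypot(W[...,0]-c[0],W[...,1]-c[1]);k=mm&(rr>.02)&(rr<.038);q=W[k];print(nm,len(q),q.mean(0),np.degrees(np.arctan2(q[:,1].mean()-c[1],q[:,0].mean()-c[0])))
rr=np.hypot(W[...,0]-c[0],W[...,1]-c[1]);
k=(z>.0665)&(rr>.047)&(rr<.07);q=W[k];print("tab",len(q),q.mean(0),np.degrees(np.arctan2(q[:,1].mean()-c[1],q[:,0].mean()-c[0])),np.std(q,axis=0))
E
```

```text
dial z [0.0657 0.0669 0.0666]
slot depth 44 (array([ 0.54294079, -0.17186169]), np.float64(148.67871762272574), array([0.0155222 , 0.02574279]))
slot dark 36 (array([ 0.5430339, -0.1700406]), np.float64(155.4439034407153), array([0.00886636, 0.02610066]))
0.064 [ 0.54205072 -0.16981215  0.03842793]
0.066 [ 0.54173056 -0.16944147  0.03834827]
0.068 [ 0.54141037 -0.16907081  0.0382686 ]
0.07 [ 0.5410902  -0.16870014  0.03818893]
pointer 16 [ 0.56478497 -0.18846032  0.06999715] -40.709131073957934
tab 34 [ 0.58884074 -0.14264448  0.06996102] 29.761570132550265 [0.02043409 0.00803012 0.00219157]
```

View pics/rect.png

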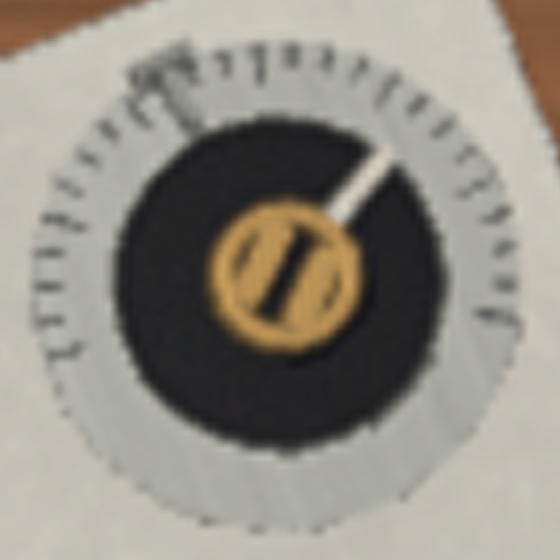

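View pics/rects.png

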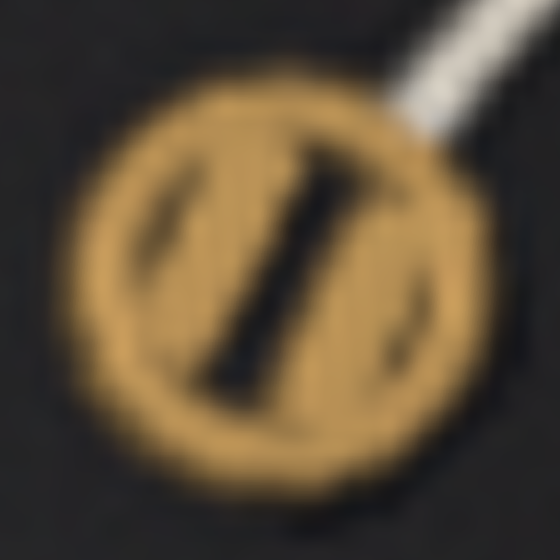

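```bash
python3 - <<'E'
from h import *
p=pickle.load(open("top0.pkl","rb"));c=np.array([.5422,-.1697])
print([onz(p,q,.07)[0]-[*c,0] for q in([371,206],[343,205])])
W=cloud(p)
# polar-ish crop, high zoom around tab at z=.070
n=600;half=.03;cc=c+.055*np.array([np.cos(np.radians(31)),np.sin(np.radians(31))])
gr=np.linspace(-half,half,n);X=cc[0]-gr[:,None]+0*gr[None];Y=cc[1]-gr[None]+0*X
px=proj(p,np.c_[X.ravel(),Y.ravel(),np.full(n*n,.07)]).astype(np.float32)
o=cv2.remap(p["img"],px[:,0].reshape(n,n),px[:,1].reshape(n,n),cv2.INTER_CUBIC)
for a in(27,30,33):
    pts=[c+r*np.array([np.cos(np.radians(a)),np.sin(np.radians(a))]) for r in(.042,.07)]
    f=[(int((cc[1]-q[1]+half)/2/half*n),int((cc[0]-q[0]+half)/2/half*n)) for q in pts];cv2.line(o,f[0],f[1],(0,0,255) if a==30 else (255,0,0),1)
cv2.imwrite("pics/tab.png",o)
z=cv2.remap(W[...,2].astype(np.float32),px[:,0].reshape(n,n),px[:,1].reshape(n,n),cv2.INTER_NEAREST)
cv2.imwrite("pics/tabz.png",np.uint8(np.clip((np.nan_to_num(z)-.055)/.02*255,0,255)))
E
```

```text
[array([ 0.03464617, -0.03430962,  0.07      ]), array([0.03686099, 0.02485428, 0.07      ])]
```

View pics/tab.png

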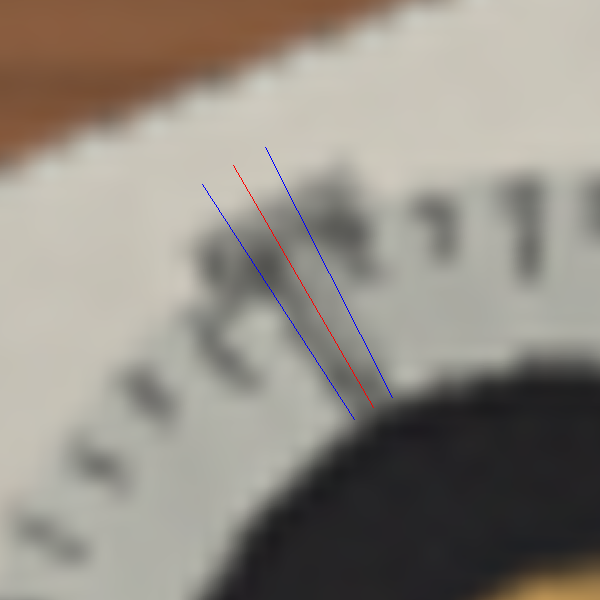

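View pics/tabz.png

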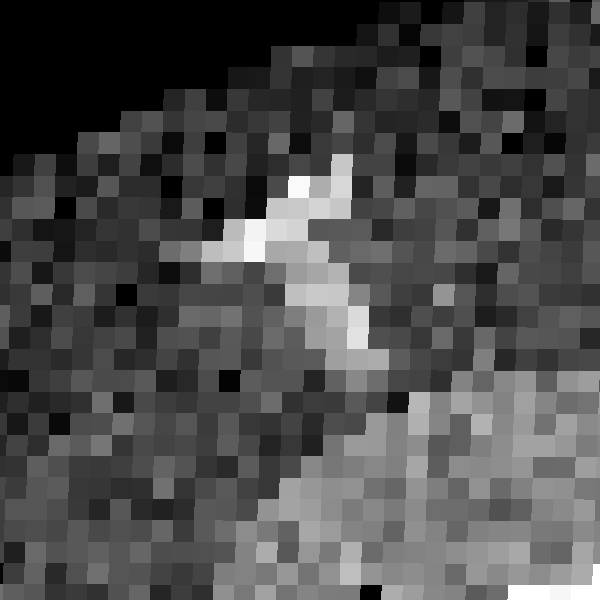

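```bash
python3 - <<'E'
from h import *
from station import *
t=[.5197,.1692];c=[.5422,-.1697]
print("q6 at screw vs psi")
for d in range(-270,271,30):
    q=ik([*c,.14],quat(np.radians(d)));g=ik([*t,.081],quat(np.radians(d)));print(d,None if q is None else np.round(q,2),None if g is None else np.round(g[5],2))
W=cloud(pickle.load(open("top0.pkl","rb")))
for b in((168,195,180,208),(210,238,118,148),(243,270,243,267),(255,280,165,192)): print(np.nanmax(W[b[0]:b[1],b[2]:b[3],2]))
print(read_state()["clock"])
E
```

```text
q6 at screw vs psi
-270 [-0.51  0.27  1.71 -0.    1.16 -0.51] 0.1
-240 [-0.51  0.27  1.71 -0.    1.16 -1.04] -0.43
-210 [-0.51  0.27  1.71 -0.    1.16 -1.56] -0.95
-180 [-0.51  0.27  1.71 -0.    1.16 -2.08] -1.47
-150 [-0.51  0.27  1.71 -0.    1.16 -2.61] -2.0
-120 None -2.52
-90 [-0.51  0.27  1.71 -0.    1.16  2.63] -3.04
-60 [-0.51  0.27  1.71 -0.    1.16  2.11] 2.72
-30 [-0.51  0.27  1.71 -0.    1.16  1.58] 2.19
0 [-0.51  0.27  1.71 -0.    1.16  1.06] 1.67
30 [-0.51  0.27  1.71 -0.    1.16  0.54] 1.14
60 [-0.51  0.27  1.71 -0.    1.16  0.01] 0.62
90 [-0.51  0.27  1.71 -0.    1.16 -0.51] 0.1
120 [-0.51  0.27  1.71 -0.    1.16 -1.04] -0.43
150 [-0.51  0.27  1.71 -0.    1.16 -1.56] -0.95
180 [-0.51  0.27  1.71 -0.    1.16 -2.08] -1.47
210 [-0.51  0.27  1.71 -0.    1.16 -2.61] -2.0
240 None -2.52
270 [-0.51  0.27  1.71 -0.    1.16  2.63] -3.04
0.12372992295855344
0.12420390568734793
0.12444304541213873
0.0600573605742008
1.4
```

```bash
python3 - <<'E'
from h import *
from station import *
t=[.5198,.1692];ps=np.radians(73.7)
reach([*t,.22],quat(ps)); servo_line([*t,.0815],rate=.12); grab(40)
s=read_state();print(s["clock"],s["finger_gap"],s["eef_pos"],s["force"])
servo_line([*t,.27],rate=.15)
s=read_state();print(s["clock"],s["finger_gap"],s["eef_pos"],s["force"])
for n in("top","scene"):
    p=camera(n);pickle.dump(p,open(n+"1.pkl","wb"));cv2.imwrite(f"pics/{n}1.png",p["img"])
    pp=proj(p,[[*t,.27-.0815+.010]])[0];print(n,pp)
    u,v=int(pp[0]),int(pp[1]);cv2.imwrite(f"pics/{n}1c.png",cv2.resize(p["img"][max(0,v-60):v+40,u-50:u+50],None,fx=6,fy=6,interpolation=cv2.INTER_CUBIC))
E
```

```text
6.5 0.2722769283254482 [0.51987852 0.16916954 0.08150015] [ 0.49995502  0.25178616 -0.6552681 ]
7.9083 0.2690562321951614 [0.51922236 0.16910923 0.26885938] [-0.70365731  0.29927984 -0.96080324]
top [182.08253529 223.39629439]
scene [375.3864364  179.13991966]
```

View pics/scene1c.png

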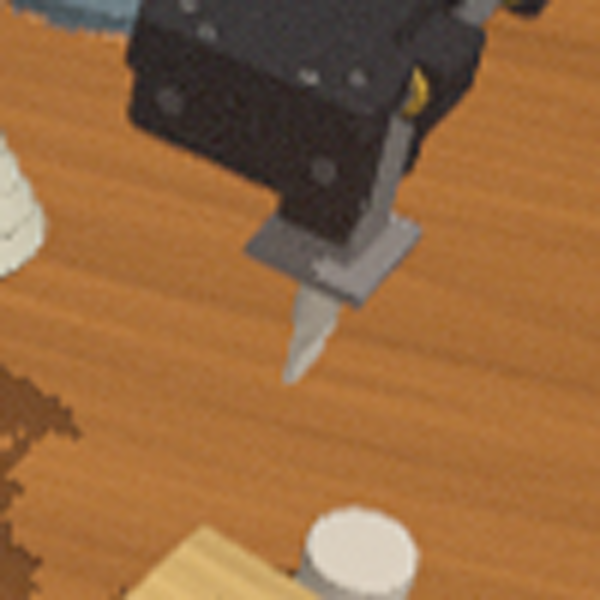

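View pics/top1.png

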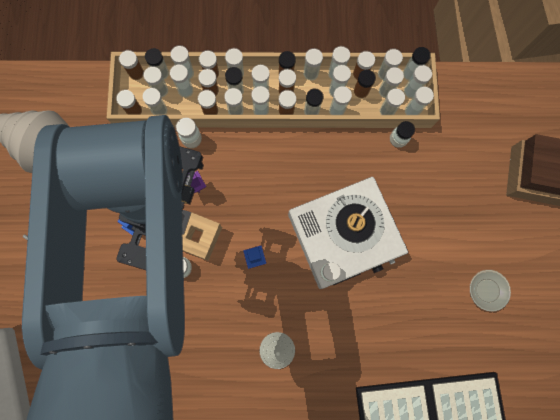

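```bash
python3 - <<'E'
from h import *
p=pickle.load(open("scene1.pkl","rb"));c=np.array([.5192,.1691]);zt=.2689-.0815+.010
pp=proj(p,[[*c,zt]])[0];u,v=int(pp[0]),int(pp[1]);img=cv2.resize(p["img"][v-30:v+20,u-25:u+25],None,fx=11,fy=11,interpolation=cv2.INTER_CUBIC)
outs=[]
for a in(73.7,-16.3):
    o=img.copy();a=np.radians(a);ex=np.array([np.cos(a),np.sin(a)]);ey=np.array([-ex[1],ex[0]])
    for z in(0,.02):
        P=[[*(c+sx*.01*ex+sy*.00175*ey),zt+z] for sx,sy in((1,1),(1,-1),(-1,-1),(-1,1))]
        q=((proj(p,P)-[u-25,v-30]+.5)*11).astype(int);cv2.polylines(o,[q],True,(0,0,255) if z==0 else (255,0,0),1)
    outs.append(o[:, 100:500])
cv2.imwrite("pics/hyp.png",np.hstack(outs))
E
```

```text
(no output)
```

View pics/hyp.png

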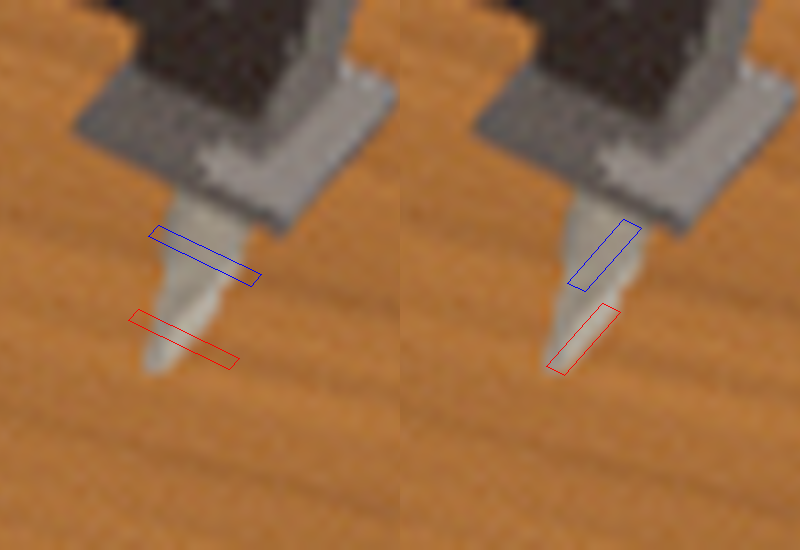

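```bash
python3 - <<'E'
from h import *
from station import *
c=[.5422,-.1697];ps=np.radians(65.5)
reach([*c,.27],quat(ps)); servo_line([*c,.1615],rate=.12);pause(.3)
s=read_state();print(s["clock"],s["finger_gap"],s["eef_pos"],s["force"])
p=camera("scene");pickle.dump(p,open("scene2.pkl","wb"))
e=s["eef_pos"];print(proj(p,[[e[0],e[1],e[2]-.0715]]),proj(p,[[*c,.078]]))
o=p["img"][140:215,180:260];cv2.imwrite("pics/hov.png",cv2.resize(o,None,fx=8,fy=8,interpolation=cv2.INTER_CUBIC))
p=camera("top");pickle.dump(p,open("top2.pkl","wb"));cv2.imwrite("pics/top2.png",p["img"])
E
```

```text
10.6417 0.26977838296093437 [ 0.54245285 -0.16985412  0.1620178 ] [-0.35720209 -0.36187671 -0.64444654]
[[217.28201624 181.05220704]] [[217.95116137 184.90425856]]
```

View pics/hov.png

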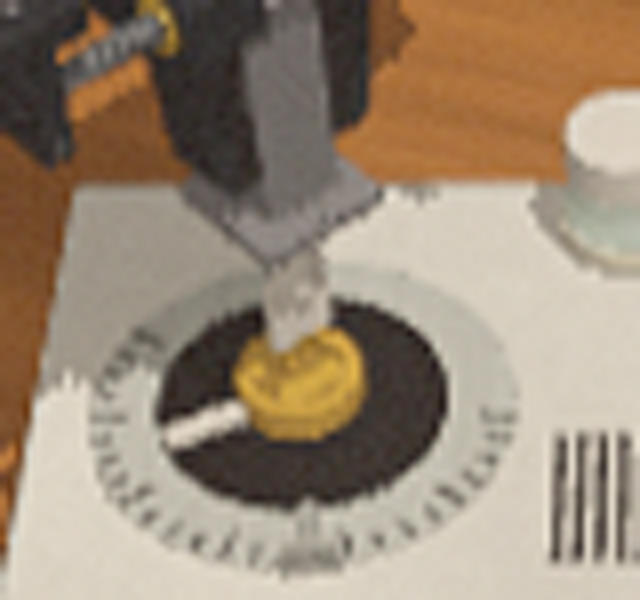

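View pics/top2.png

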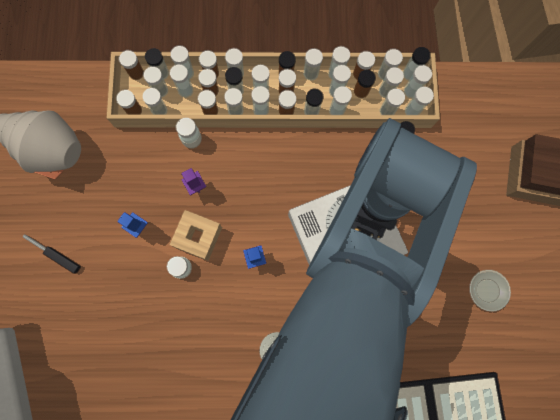

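```bash
python3 - <<'E'
from h import *
from scipy.optimize import minimize
th=np.linspace(0,2*np.pi,60,endpoint=False)
def fit(p,b,z0,z1,r,mask,x0):
    S=8
    sub=cv2.resize(mask.astype(np.float32),None,fx=S,fy=S,interpolation=cv2.INTER_LINEAR)
    def cost(c):
        P=np.vstack([np.c_[c[0]+r*np.cos(th),c[1]+r*np.sin(th),0*th+z] for z in(z0,z1)])
        q=(proj(p,P)-[b[2],b[0]]+.5)*S
        m=np.zeros(sub.shape,np.uint8);cv2.fillConvexPoly(m,np.round(cv2.convexHull(q.astype(np.float32))*16).astype(np.int32),1,shift=4)
        return np.abs(m-sub).sum()/S/S
    return minimize(cost,x0,method="Nelder-Mead",options=dict(initial_simplex=[x0,[x0[0]+.004,x0[1]],[x0[0],x0[1]+.004]],xatol=1e-5))
for n,b in(("top0",(195,245,330,385)),("scene0",(165,215,190,250))):
    p=pickle.load(open(n+".pkl","rb"));im=p["img"][b[0]:b[1],b[2]:b[3]]
    hsv=cv2.cvtColor(im,cv2.COLOR_BGR2HSV)
    soft=np.clip((hsv[...,1].astype(float)*hsv[...,2]/255-40)/60,0,1)
    mm=(soft>.5).astype(np.uint8);mm[:8]=0
    k,l,s,_=cv2.connectedComponentsWithStats(mm);i=1+np.argmax(s[1:,4]);mm=(l==i).astype(np.uint8)
    cn=max(cv2.findContours(mm,0,2)[0],key=cv2.contourArea);h=np.zeros_like(mm);cv2.fillConvexPoly(h,cv2.convexHull(cn),1)
    soft=np.where(mm>0,np.maximum(soft,0),soft*0);soft=np.maximum(soft,cv2.erode(h,np.ones((3,3))))
    soft[h==0]=0
    r=fit(p,b,.067,.078,.0185,soft,np.array([.5424,-.1697]));print(n,r.x,r.fun,h.sum())
E
```

```text
top0 [ 0.54356136 -0.17036294] 52.97677230834961 228
scene0 [ 0.54409683 -0.17173251] 25.684566497802734 203
```

```bash
python3 - <<'E'
from h import *
from station import *
n=np.array([.415,.91]); s0=np.array([.5432,-.1709])
for d in(0,.0012,-.0012,.0024,-.0024):
    c=s0+d*n
    servo_line([*c,.1545],rate=.06)
    hit=servo_line([*c,.1418],rate=.03,stop_force=4)
    s=read_state();print(d,hit,s["clock"],np.round(s["eef_pos"],4),np.round(s["force"],2))
    if s["eef_pos"][2]<.1455: break
p=camera("scene");pickle.dump(p,open("scene3.pkl","wb"))
cv2.imwrite("pics/ins.png",cv2.resize(p["img"][140:215,180:260],None,fx=8,fy=8,interpolation=cv2.INTER_CUBIC))
E
```

```text
0 False 11.5833 [ 0.5431 -0.1709  0.1417] [ 0.63 -0.19 -0.17]
```

View pics/ins.png

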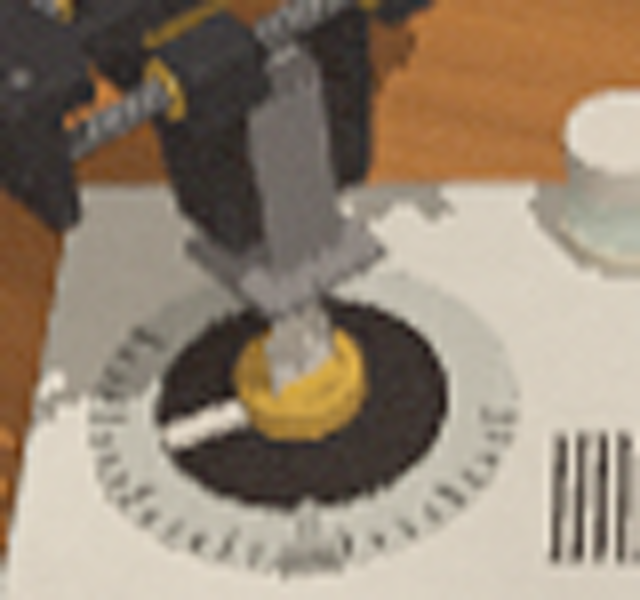

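```bash
cat > turn.py <<'E'
from h import *
from station import *
def turn(deg,step=10):
    k=max(1,int(np.ceil(abs(deg)/step)))
    for i in range(k):
        q=np.array(read_state()["q"]) if i==0 else q
        q[5]-=np.radians(deg)/k; movej(q)
        s=read_state();print(round(s["clock"],2),"q6",round(s["q"][5],3),np.round(s["eef_pos"],4),"F",np.round(s["force"],2),"M",np.round(s["moment"],3))
def look(name):
    p=camera("scene");pickle.dump(p,open(name+".pkl","wb"))
    cv2.imwrite(f"pics/{name}.png",cv2.resize(p["img"][140:215,180:260],None,fx=8,fy=8,interpolation=cv2.INTER_CUBIC))
E
python3 - <<'E'
from turn import *
turn(45,15); look("t1")
E
```

```text
11.99 q6 -0.344 [ 0.5432 -0.171   0.1419] F [-0.56 -0.69 -1.75] M [-0.115 -0.105  0.079]
12.35 q6 -0.603 [ 0.5432 -0.1711  0.1418] F [-0.86 -1.36 -0.28] M [-0.343  0.036 -0.04 ]
12.71 q6 -0.864 [ 0.5431 -0.1713  0.1419] F [-1.02 -2.61 -0.01] M [-0.561  0.155 -0.021]
```

View pics/t1.png

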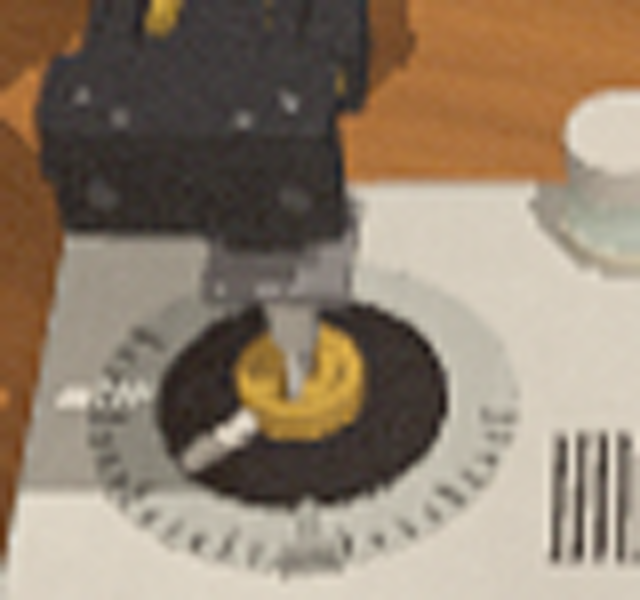

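```bash
cat > ang.py <<'E'
from h import *
c=np.array([.5441,-.1717])
# fine sampled polar image at dial top z, from the scene camera
def polar(p,z,r,a):
    A,Rr=np.meshgrid(np.radians(a),r);P=np.c_[(c[0]+Rr*np.cos(A)).ravel(),(c[1]+Rr*np.sin(A)).ravel(),np.full(A.size,z)]
    q=proj(p,P).astype(np.float32);return cv2.remap(p["img"],q[:,0].reshape(A.shape),q[:,1].reshape(A.shape),cv2.INTER_LINEAR)
def pointer(p,z=.068):
    a=np.arange(-80,100,.5);I=polar(p,z,np.linspace(.027,.038,12),a).min(2).astype(float).mean(0)
    w=np.clip(I-I.min()-.4*(np.ptp(I)),0,None);k=np.argmax(I);w[np.abs(a-a[k])>12]=0
    return (w*a).sum()/w.sum()
E
python3 - <<'E'
from ang import *
for n in("scene0","scene2","scene3","t1"):
    p=pickle.load(open(n+".pkl","rb"));print(n,pointer(p),pointer(p,.070))
p=pickle.load(open("scene0.pkl","rb"))
I=polar(p,.070,np.linspace(.028,.068,200),np.arange(-60,80,.25));
for a in range(-60,80,10): cv2.line(I,(int((a+60)*4),0),(int((a+60)*4),8),(0,0,255),1)
cv2.imwrite("pics/pol.png",I)
p=pickle.load(open("top0.pkl","rb"))
c[:]=.5433,-.1704
print("top",pointer(p),pointer(p,.07))
I=polar(p,.070,np.linspace(.028,.068,200),np.arange(-60,80,.25));
for a in range(-60,80,10): cv2.line(I,(int((a+60)*4),0),(int((a+60)*4),8),(0,0,255),1)
cv2.imwrite("pics/pol2.png",np.vstack([cv2.imread("pics/pol.png"),I]))
E
```

```text
scene0 -40.98328913715461 -37.63960883646886
scene2 -40.95450841933732 -37.61309631916697
scene3 -41.03433470190251 -37.67715101541331
t1 -24.760193324302023 -21.708627683111438
top -39.91738962911404 -39.7804265367128
```

View pics/pol2.png

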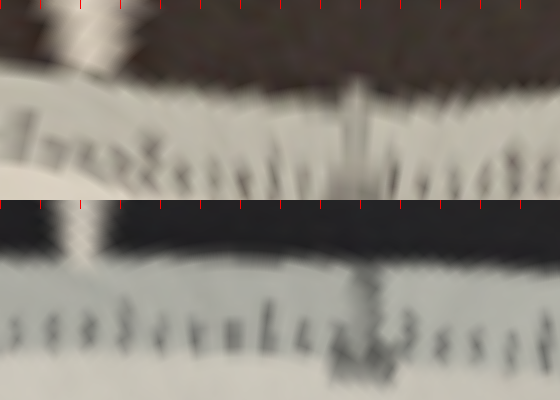

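```bash
python3 - <<'E'
from turn import *
from ang import pointer
e=read_state()["eef_pos"]
servo_line([.5430,-.1717,.1418],rate=.02); s=read_state();print(np.round(s["eef_pos"],4),np.round(s["force"],2),np.round(s["moment"],3))
turn(44,11); look("t2"); print(pointer(pickle.load(open("t2.pkl","rb")),.069))
E
```

```text
[ 0.5431 -0.1715  0.1418] [-0.85 -0.56 -0.34] [-0.167 -0.002 -0.08 ]
13.31 q6 -1.058 [ 0.5431 -0.1716  0.1418] F [ 0.12 -1.8  -0.55] M [-0.408  0.038 -0.091]
13.61 q6 -1.248 [ 0.5431 -0.1717  0.1418] F [-0.82 -3.32  0.37] M [-0.59  0.05 -0.05]
13.91 q6 -1.439 [ 0.5431 -0.1718  0.1418] F [-0.95 -3.53 -0.61] M [-0.814  0.026 -0.101]
14.21 q6 -1.631 [ 0.5432 -0.1719  0.1419] F [-1.3  -3.95 -0.56] M [-1.062 -0.016 -0.078]
19.290254677155186
```

View pics/t2.png

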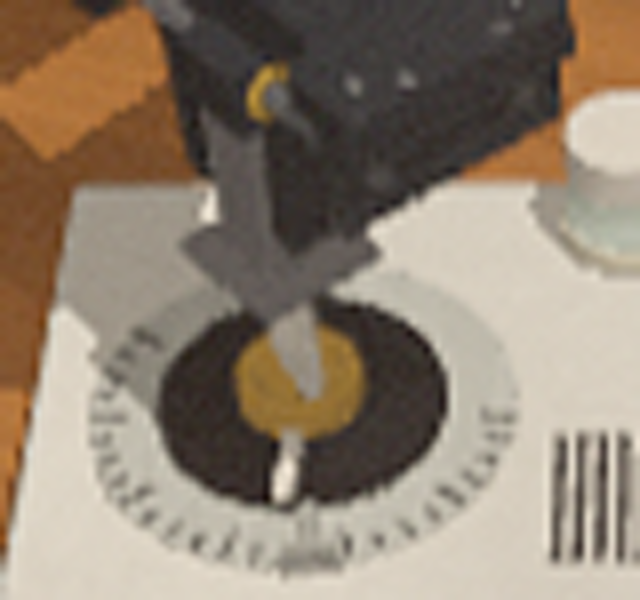

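```bash
cat > ov.py <<'E'
from h import *
def overlay(n,e,psi_b,out,dz=.0715,org=(180,140),sz=(80,75),S=8):
    p=pickle.load(open(n+".pkl","rb"));o=cv2.resize(p["img"][org[1]:org[1]+sz[1],org[0]:org[0]+sz[0]],None,fx=S,fy=S,interpolation=cv2.INTER_CUBIC)
    c=np.array(e[:2]);zt=e[2]-dz;a=np.radians(psi_b);ex=np.array([np.cos(a),np.sin(a)]);ey=np.array([-ex[1],ex[0]])
    for hw,hy,z in((.01,.00175,0),(.01,.00175,.02),(.02,.02,.05),(.02,.02,.056),(.012,.012,.056),(.012,.012,.12)):
        P=[[*(c+sx*hw*ex+sy*hy*ey),zt+z] for sx,sy in((1,1),(1,-1),(-1,-1),(-1,1))]
        cv2.polylines(o,[((proj(p,P)-org+.5)*S).astype(int)],True,(0,0,255) if z<.03 else (255,255,0),1)
    cv2.imwrite(out,o)
E
python3 - <<'E'
from ov import *
overlay("t2",[.5432,-.1719,.1419],65.5-90+89,"pics/ov2.png")
overlay("scene3",[.5431,-.1709,.1417],65.5-90,"pics/ov3.png")
a=cv2.imread("pics/ov2.png")[:,100:500];b=cv2.imread("pics/ov3.png")[:,100:500];cv2.imwrite("pics/ov.png",np.hstack([b,a]))
E
```

```text
(no output)
```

View pics/ov.png

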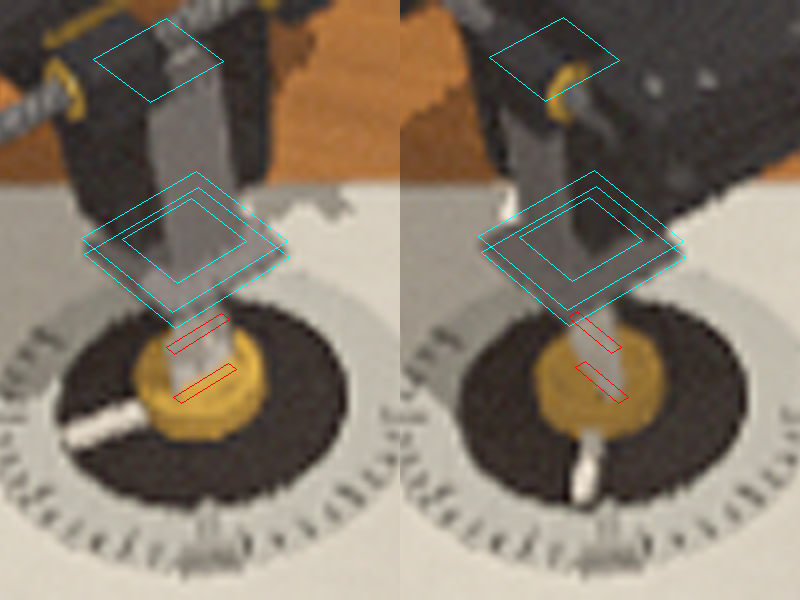

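```bash
python3 - <<'E'
from turn import *
from ang import *
servo_line([.5431,-.1727,.1418],rate=.02); s=read_state();print(np.round(s["eef_pos"],4),np.round(s["force"],2),np.round(s["moment"],3))
turn(8,4); look("t3"); p=pickle.load(open("t3.pkl","rb"));print(pointer(p,.069))
I=polar(p,.070,np.linspace(.02,.068,200),np.arange(-10,60,.125))
for a in range(-10,60,5): cv2.line(I,(int((a+10)*8),0),(int((a+10)*8),8),(0,0,255),1)
cv2.imwrite("pics/polt3.png",I)
E
```

```text
[ 0.5432 -0.1723  0.1418] [-0.03 -0.48  0.89] [-0.322 -0.085 -0.086]
14.76 q6 -1.706 [ 0.5432 -0.1722  0.1418] F [-0.68 -2.59 -1.23] M [-0.584 -0.058 -0.133]
15.01 q6 -1.775 [ 0.5432 -0.1723  0.1419] F [ 0.5  -2.32  0.74] M [-0.553 -0.174 -0.097]
27.599257094862363
```

View pics/t3.png

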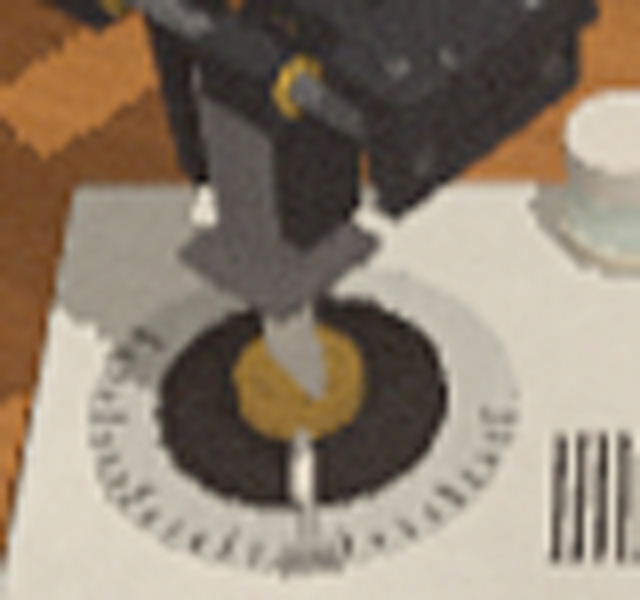

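View pics/polt3.png

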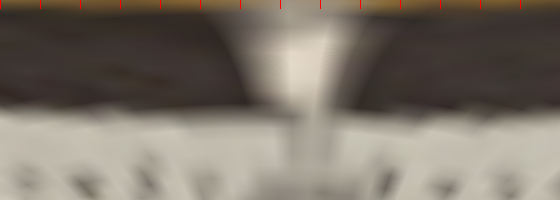

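```bash
python3 - <<'E'
from turn import *
from ang import *
turn(1.6,2);pause(.4); look("t4"); p=pickle.load(open("t4.pkl","rb"));print(pointer(p,.069))
turn(-5,3)  # unload blade in the slot (lost motion)
s=read_state();e=s["eef_pos"]
servo_line([e[0],e[1],.20],rate=.06); s=read_state();print(s["clock"],np.round(s["force"],2),s["finger_gap"])
servo_line([.45,.05,.27],rate=.2)
look("t5");p=pickle.load(open("t5.pkl","rb"));print(pointer(p,.069))
p=camera("top");pickle.dump(p,open("top5.pkl","wb"));c[:]=.5433,-.1704;print("top",pointer(p,.069))
cv2.imwrite("pics/top5.png",p["img"]);cv2.imwrite("pics/top5c.png",cv2.resize(p["img"][180:255,310:400],None,fx=8,fy=8,interpolation=cv2.INTER_CUBIC))
E
```

```text
15.31 q6 -1.801 [ 0.5432 -0.1723  0.1418] F [ 0.01 -2.14 -0.32] M [-0.598 -0.052 -0.177]
28.207294102364248
16.01 q6 -1.76 [ 0.5433 -0.1721  0.1418] F [ 0.32 -1.25 -1.13] M [-0.301 -0.296 -0.043]
16.26 q6 -1.717 [ 0.5432 -0.1719  0.1418] F [-0.05  0.13 -0.86] M [-0.075 -0.231  0.06 ]
17.375 [-0.06  0.37 -1.65] 0.27209504596595213
28.27548990479635
top 29.21783189144087
```

View pics/t5.png

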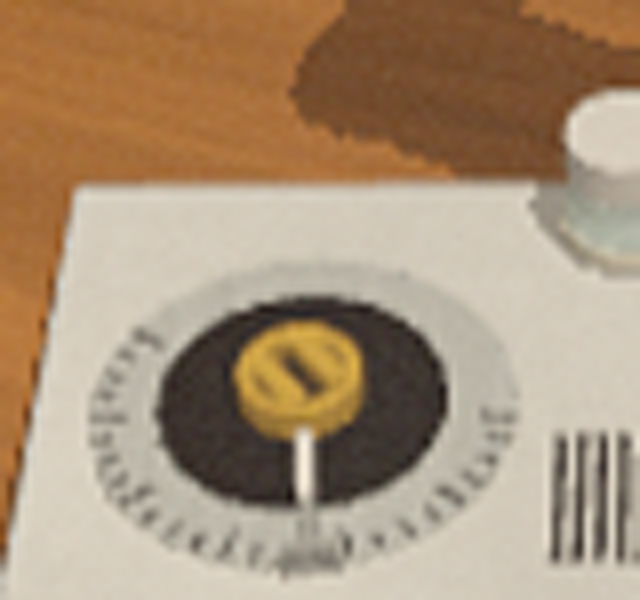

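View pics/top5c.png

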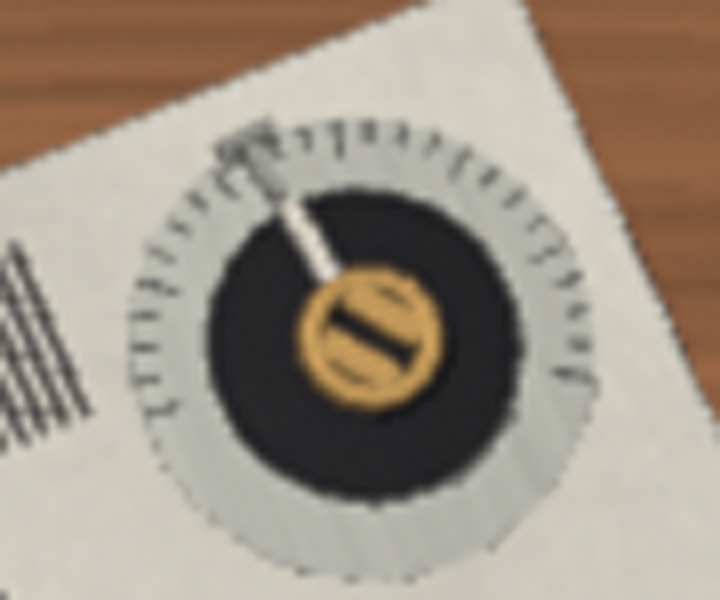

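The top and scene views both show the pointer in line with the tab, and the slot is free of the blade. Now I'll return the tool.

```bash
python3 - <<'E'
from h import *
from station import *
from ov import overlay
t=[.5199,.1690];ps=np.radians(73.7)
reach([*t,.27],quat(ps)); servo_line([*t,.165],rate=.15);pause(.2)
s=read_state();print(s["clock"],np.round(s["eef_pos"],4),np.round(s["force"],2))
p=camera("scene");pickle.dump(p,open("s6.pkl","wb"))
overlay("s6",s["eef_pos"],-16.3,"pics/s6.png",org=(325,165),sz=(80,95),S=6)
E
```

```text
21.4583 [0.5207 0.1691 0.1662] [-0.04  0.64 -1.33]
```

View pics/s6.png

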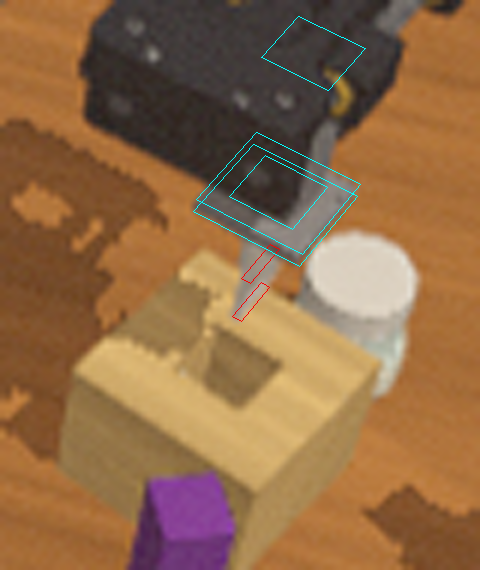

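The overlay matches the tool (the tip at about (250,305) in the crop), so it's still upright in the grip. I'll lower it in.

```bash
python3 - <<'E'
from h import *
from station import *
t=[.5199,.1690]
hit=servo_line([*t,.0955],rate=.06,stop_force=6);s=read_state();print(hit,np.round(s["eef_pos"],4),np.round(s["force"],2))
if not hit:
    hit=servo_line([*t,.0805],rate=.02,stop_force=4);s=read_state();print(hit,s["clock"],np.round(s["eef_pos"],4),np.round(s["force"],2))
    if s["eef_pos"][2]<.0845:
        open_gripper();pause(.3); e=s["eef_pos"]
        servo_line([*t,.25],rate=.15)
        reach([.30,-.35,.30],quat(np.radians(20)))
        pause(.3);print(read_state()["clock"],read_state()["finger_gap"],read_state()["force"])
        for n in("top","scene"):
            p=camera(n);pickle.dump(p,open(n+"7.pkl","wb"));cv2.imwrite(f"pics/{n}7.png",p["img"])
            W=cloud(p);z=W[...,2];hsv=cv2.cvtColor(p["img"],cv2.COLOR_BGR2HSV)
            st=(190,280,150,240) if n=="top" else (190,275,325,400)
            m=np.zeros((420,560),bool);m[st[0]:st[1],st[2]:st[3]]=1
            for a,b in((.063,.08),(.12,.14)):
                k=m&(z>a)&(z<b)&(hsv[...,1]<80);kk,l,q,_=cv2.connectedComponentsWithStats(k.astype(np.uint8));k=l==1+np.argmax(q[1:,4])
                print(n,cv2.minAreaRect(W[k][:,:2].astype(np.float32)),np.median(W[k][:,2]))
E
```

```text
False [0.5203 0.1691 0.096 ] [ 0.63  0.68 -0.78]
True 23.4833 [0.5196 0.169  0.0815] [ 0.05 -1.09  4.35]
28.425 0.9971109740745755 [-0.10036666 -0.03765465 -0.30464329]
top ((0.5179483294487, 0.16971930861473083), (0.040221236646175385, 0.03993476554751396), 74.11085510253906) 0.06611765155738682
top ((0.5178757309913635, 0.16968318819999695), (0.023495111614465714, 0.023792413994669914), 73.95841217041016) 0.1293699948516711
scene ((0.5204958319664001, 0.16878750920295715), (0.03858694061636925, 0.04134944826364517), 71.52311706542969) 0.06509809685095203
scene ((0.5206674933433533, 0.16813184320926666), (0.024186711758375168, 0.024948570877313614), 71.59994506835938) 0.12776195455762263
```

```bash
ls pics/top7.png && python3 - <<'E'
from ang import *
p=pickle.load(open("scene7.pkl","rb"));print(pointer(p,.069))
c[:]=.5433,-.1704;p=pickle.load(open("top7.pkl","rb"));print(pointer(p,.069))
E
```

```text
pics/top7.png
28.242202541393915
29.222647607353437
```

View pics/top7.png

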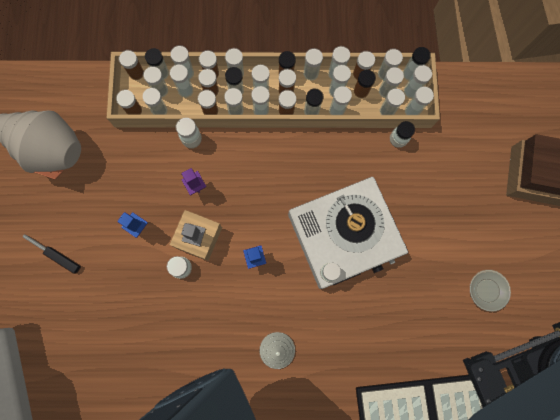

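View pics/scene7.png

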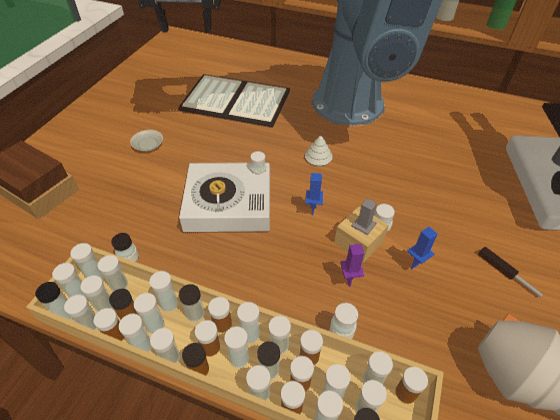

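```bash
python3 -c "
from station import *
job_done();print(read_state()['clock'])"
```

```text
the job is handed in; nothing more can be done
the job is handed in; nothing more can be done
```

I handed the job in with the trimmer set and the tool back in its stand, released. The arm was clear and the robot's clock read about 28.5 s of the 67 s allowed; the station reports no verdict.

**What I did:** I took the grey tool from the stand and lowered its blade into the slot to about 7.8 mm deep, on the first try and with no contact force. I turned the screw counter-clockwise in steps of 15° or less until the pointer met the tab. After holding it there for 0.4 s, I unloaded the blade, lifted out and put the tool back.

**Last checks:**

| Check | Result | Limit |
|---|---|---|
| Pointer against tab, scene camera | 28.2° against about 28.5–29° | about 5° |
| Pointer against tab, top camera | 29.2° against about 29–31.5° | about 5° |
| Tool distance from the stand's centre | about 2 mm | 10 mm |
| Handle height | handle top at about 129 mm, the same reading as before the grasp; collar on the wood | collar on the wood |
| Force on the wrist | about 0.3 N, so nothing is being touched | – |

- **Tool upright:** its collar and handle top are centred over each other to within 1 mm.
- **Jars and tab:** none shows any movement by eye in the final pictures.
- **Disagreement:** the two cameras differ by 1–3 mm (for example on the tool's position in the stand) and by 1–2° on the tab's angle.
- **Force while turning:** there was up to about 4 N of sideways force, so I re-centred the arm twice.

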